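Swing the deep pan's handle in over the warming plate

ROBOT

A 7-joint arm with a two-finger parallel gripper is mounted at the origin on the work surface. World frame = base frame: x ahead of the robot, y to its left, z up, the work surface at z = 0. Lengths are in mm, angles in rad, forces in N, time in s.
With the tool pointing down it reaches from about 400 to 875 mm from the base axis. Payload 4.4 kg.
Tool frame: the origin (TCP) lies at the very end of the fingers, on their centre line; the grasp point (between the pads) lies 19 mm behind it; z points along the fingers, x is the direction in which the jaws open and shut, and the axes are right-handed (so a half turn about z gives the same grasp; the last joint's range is limited). The gripper opens to 85 mm and grips with 20 to 120 N. Pads are 22 mm wide; open, the fingers measure 114 mm over their backs; the gripper's body (76 mm by 85 mm) begins 54 mm behind the grasp point. The pads swing forward as they close: fully open they stand 13 mm farther back than shut.
Start: joints at [1.208, 0.628, 0.038, 1.517, -0.027, 0.996, -0.02], TCP at [190.128, -621.586, 231.313] pointing down, gripper open.
Joint ranges: [-3.06, 3.06], [-0.37, 2.12], [-1.25, 1.32], [0.18, 2.47], [-1.1, 4.24], [0.23, 1.98], [-2.94, 2.94]. Speed limits (rad/s): [2.57, 2.57, 3.14, 3.14, 3.14, 3.14, 3.14].

INTERFACE

Orientations are given as [roll, pitch, yaw] about the fixed x, y, z axes, in that order (R = Rz(yaw) Ry(pitch) Rx(roll)).
In Python, from cell import ctrl, get_image, job, models gives the robot as it stands.
- The arm moves only by the tool move_arm, never from a script. Its argument "moves" is a list that holds one entry, the list of rows, each a list of 6 numbers: the shift along the tool's x, y, z in m, then the turn, a rotation vector about the tool's x, y, z in rad. A call has 1 to 20 rows; each row is the pose to reach, as a shift and turn from the pose commanded when the call began, along the tool's axes at that moment; what a row does not reach only later rows make up. A row lasts 1/8 s, in which the tool goes at most 62.5 mm and 10.7 degrees, less where a joint would pass 70% of its speed; a pose out of reach is approached as far as the arm can. A call with a gripper value outside its range is refused whole. "jaw" is the opening, from 0 (shut) to 1 (fully open), set as the call begins (left out, the last holds). The fingers move at their own pace and stop on an object; the grip force is fixed at half the most. Time passes only in rows, so rows that repeat a pose let the fingers close. It gives the time, the measured TCP pose, the force and the opening at its end, in the units of the state.
- ctrl.read_state(): the state, without advancing time (a new reading comes with each control period).
- get_image(name): name is "side" or "top"; returns a dict with "color" (420x560x3 uint8, blue, green, red), "fov_y" (degrees; the focal length in pixels is half the picture's height over the tangent of half this angle, whatever the lens; pixels are square), "cx", "cy" (the principal point, pixels), "k1" (the pictures are not rectified: a ray, as slopes to the right and down, at radius r is drawn at 1 + k1 r^2 times it, then the intrinsics apply), "origin" and "orientation" of the camera in the world. Camera axes: x right, y up, looking along -z (the intrinsics and any distortion apply to the point x, -y, -z); pixel columns grow to the right and rows downward; lengths in mm; the calibration is good to about 2 mm. A picture is of the moment at which its call begins. There is no depth.
- job.finish_job(): hands the job in, once; it reports no verdict.
Trained networks look in the newest picture that a camera, given by its name, has taken for a name from the list of things; names that differ only in an ending like _2 or _b are one class to them, and where a whole thing is asked for, a point or a joint stands for the part that bears it (a point fixed in the world has none). Each returns a list of dicts, best first, with "score" (0 to 1); they miss things now and then, are a little off and sometimes report something else, mostly with a low value. They report only what shows in the picture. A call takes as long as a camera call.
- models.cut_out(camera, thing): "pixels" (420x560 bool, what is visible of it) and "uv" ([column, row] in pixels, amid what is visible of it).
- models.place_of(camera, thing): "uv" ([column, row] in pixels: a listed point, or the origin of a listed thing).
The state is a dict: "clock": time; "qpos": joint angles; "qd": joint speeds; "tau": joint torques, N m; "eef_pos": TCP position; "tool_rot": TCP orientation; "force": force on the tool from outside, world axes, zero at the start; "torque": the same for the moment, N m; "width": finger opening in mm.
Only numpy, scipy, OpenCV 4.12 (cv2) and the standard library are available. Lean on these libraries where they do the work, as an engineer would, in place of code of your own. Each camera call takes 0.05 s, during which the arm holds its last target.

TASK

On the warming plate, the handle of the deep pan sticks out over the front edge where a sleeve would catch it. Swing that handle inward, turning the pan where it stands on its spot without lifting it, until the handle lies straight above the inlaid metal disc in the gap between the two pans, then let go. Leave the shallow pan and the amber jar alone.

Things in the scene. Friction and masses are not known exactly. Their poses are not given: they have to be found in the camera images.
- deep_pan: Deep round steel pan, 100 mm across, 75 mm high, 0.3-0.65 kg, loose, on the left or right spot of the plate. Origin: centre of its underside. z up; +x runs along its straight handle: a level bar 16 mm wide, 10 mm thick, its middle 60 mm above the underside, from the wall (50 mm from the axis) to 179 mm from the axis. It starts pointing roughly to the robot, out over the plate's front edge.
- disc (a point): Centre of a flush bright metal disc, 36 mm in diameter, inlaid in the top of the warming plate (fixed dark steel slab, 230 mm deep, 400 mm wide, 25 mm high), midway between the pans near the plate's front edge (the robot's side), about 136 mm from either spot's centre. x points to the plate's back, z up.
- shallow_pan: Shallow wide steel pan, 130 mm across, 34 mm high, loose, on the plate's other spot, about 220 mm from the deep pan's centre. Its handle (along +x, middle 27 mm above the underside, to 179 mm from the axis) points to the back, away from the robot. Origin: centre of its underside. To be left alone.
- jar: Amber glass jar with white twist cap, 58 mm across, 72 mm high, loose, on the table in front of the plate's middle, 120 to 140 mm from the disc towards the robot. Origin: centre of its underside. To be left alone.

How it is judged (in metres and radians):
At the end, for the whole second after the job is handed in: The deep pan stands flat and at rest within 20 mm of where it stood, its handle's centre line passes within 24 mm of the middle of the disc (about 10 degrees either way), and the shallow pan and the jar are within 20 mm of where they were (y of disc in the frame of deep_pan between -0.024 and 0.024 m and x of disc in the frame of deep_pan above 0.08 m and distance of each of deep_pan, shallow_pan, jar from where it was at the start of the episode below 0.02 m and angle between deep_pan's own z axis and vertical below 0.08 rad and linear speed of deep_pan below 0.02 m/s); the robot touches nothing.
It fails at once if the deep pan is shoved more than 40 mm off its spot (distance of deep_pan from where it was at the start of the episode above 0.04 m).
It fails at once if the deep pan is lifted more than 15 mm off the plate (height (world z) of deep_pan above 0.04 m).
It fails at once if the deep pan is tipped by more than 15 degrees (angle between deep_pan's own z axis and vertical above 0.26 rad).
It fails at once if the shallow pan is pushed more than 20 mm (distance of shallow_pan from where it was at the start of the episode above 0.02 m).
It fails at once if the jar is pushed more than 20 mm (distance of jar from where it was at the start of the episode above 0.02 m).
It also fails if it takes over 35 s, if anything falls off the work surface, if the arm or the gripper's body presses on something with over 40 N, if the wrist force passes 120 N, or if a joint passes its speed limit or range.

## Working session

There is one attempt and no reset: what is moved stays moved. The work goes in short steps, Python scripts to look and compute and a tool call to move; the robot and the scene stay as the last step left them, time stands still between calls to the robot, and variables do not carry over. Pictures are saved under pics/ and viewed, and the job is handed in when it is done.

Besides the shell and the picture viewer there is one more tool, called in YAML: its name, and indented under it one key for each argument. move_arm: Moves the arm, as the interface text tells. Its arguments: {"type":"object","properties":{"moves":{"type":"array","items":{"type":"array","items":{"type":"array","items":{"type":"number"}}}},"jaw":{"type":"number"}},"required":["moves"]}

```bash
mkdir -p pics; ls; cat > h.py <<'E'
import numpy as np, cv2
from scipy.spatial.transform import Rotation as Ro
from cell import ctrl,get_image,job,models
def ray(im,uv):
    H=im["color"].shape[0]; f=H/2/np.tan(np.radians(im["fov_y"])/2)
    d=np.array([(uv[0]-im["cx"])/f,(uv[1]-im["cy"])/f]); u=d.copy()
    for _ in range(30): u=d/(1+im["k1"]*(u@u))
    R=rot(im["orientation"]); return np.array(im["origin"],float),R@np.array([u[0],-u[1],-1])
def rot(o):
    o=np.array(o,float)
    return o if o.shape==(3,3) else Ro.from_euler("xyz",o).as_matrix()
def atz(im,uv,z):
    o,d=ray(im,uv); return o+d*(z-o[2])/d[2]
def proj(im,p):
    H=im["color"].shape[0]; f=H/2/np.tan(np.radians(im["fov_y"])/2)
    c=rot(im["orientation"]).T@(np.array(p,float)-np.array(im["origin"])); u=np.array([c[0],-c[1]])/-c[2]
    u=u*(1+im["k1"]*(u@u)); return u*f+[im["cx"],im["cy"]]
E
python3 - <<'E'
from h import *
Z={"deep_pan":25,"disc":25,"shallow_pan":25,"jar":0}
for c in ("top","side"):
    im=get_image(c); cv2.imwrite(f"pics/{c}0.png",im["color"]); print(c,im["origin"],im["orientation"],im["fov_y"],im["k1"])
    for t in Z:
        for r in models.place_of(c,t)[:2]: print(t,r["score"],np.round(r["uv"],1),np.round(atz(im,r["uv"],Z[t]),1))
print({k:np.round(v,3) for k,v in ctrl.read_state().items()})
E
```

```text
pics
top [463.81165232  25.07909696 718.800795  ] [ 0.10835099 -0.00911701 -1.58994213] 48.317760517679986 -0.1394489126784658
deep_pan 0.71 [369.6 149. ] [ 617.5 -130.8   25. ]
disc 0.69 [296.7 198.1] [544.1 -17.6  25. ]
shallow_pan 0.57 [221.3 142. ] [631.8  94.6  25. ]
jar 0.88 [284.  282.6] [417.9   3.3   0. ]
side [253.94523464 494.32706203 390.96889117] [ 1.00396599  0.00472219 -2.57395347] 55.25496043772375 -0.05585500742703133
deep_pan 0.84 [298.6 176.2] [ 608.1 -114.2   25. ]
disc 0.67 [301.7 207.4] [544.3 -17.   25. ]
shallow_pan 0.69 [223.8 222.3] [628.7  90.2  25. ]
jar 0.75 [364.1 251.7] [414.9   9.5   0. ]
{'clock': np.float64(0.5), 'qpos': array([ 1.208,  0.628,  0.039,  1.517, -0.027,  0.996, -0.02 ]), 'qd': array([ 0.001, -0.002,  0.001,  0.001,  0.001,  0.001, -0.   ]), 'tau': array([-1.000e-03, -5.628e+01,  1.224e+00, -1.936e+01,  1.100e-02,
        3.000e-03, -0.000e+00]), 'eef_pos': array([ 190.114, -621.542,  231.278]), 'tool_rot': array([ 3.142,  0.   , -1.274]), 'force': array([ 0.357, -0.682,  0.29 ]), 'torque': array([ 0.013, -0.054,  0.005]), 'width': np.float64(85.373)}
```

View pics/top0.png

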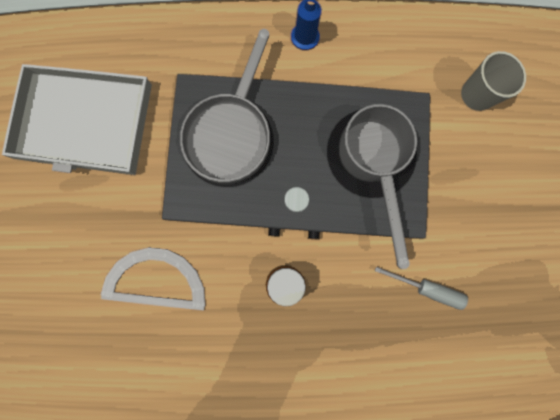

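View pics/side0.png

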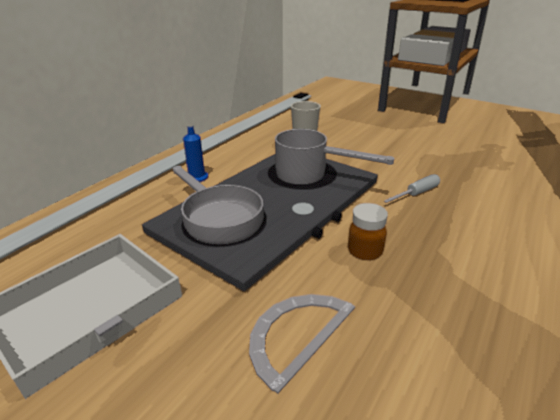

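The top view shows the deep pan's rim centred at about (380,140), with its handle running from (387,178) to (403,265). The disc is at (297,199), the jar cap at (287,287), and the shallow pan at about (226,139).

```bash
cat > meas.py <<'E'
from h import *
import sys
from scipy.optimize import least_squares
def pan(tag,x0):
    im=get_image("top"); cv2.imwrite(f"pics/top{tag}.png",im["color"])
    m=models.cut_out("top","deep_pan")[0]["pixels"].astype(np.uint8); 
    ms=None
    print("mask",m.sum())
    def area(p,im):
        cx,cy,a=p; M=np.zeros((420,560),np.float32)
        t=np.linspace(0,2*np.pi,60)
        pts=np.array([proj(im,[cx+50*np.cos(s),cy+50*np.sin(s),z]) for z in(25,100) for s in t],np.float32)
        big=np.zeros((420,560),np.uint8)
        cv2.fillConvexPoly(big,np.round(cv2.convexHull(pts)*16).astype(int),255,cv2.LINE_AA,4)
        c,s=np.cos(a),np.sin(a)
        pts=np.array([proj(im,[cx+u*c-v*s,cy+u*s+v*c,z]) for z in(80,90) for u in(45,179) for v in(-8,8)],np.float32)
        b2=np.zeros((420,560),np.uint8)
        cv2.fillConvexPoly(b2,np.round(cv2.convexHull(pts)*16).astype(int),255,cv2.LINE_AA,4)
        return np.maximum(big,b2)/255.
    from scipy.optimize import minimize
    data=[(im,m)]
    f=lambda p:sum(np.abs(area([p[0],p[1],p[2]/50],i)-k).sum() for i,k in data)
    r=minimize(f,[x0[0],x0[1],x0[2]*50],method="Nelder-Mead",options=dict(initial_simplex=[[x0[0],x0[1],x0[2]*50],[x0[0]+8,x0[1],x0[2]*50],[x0[0],x0[1]+8,x0[2]*50],[x0[0],x0[1],x0[2]*50+8]]))
    p=r.x; print("pan",p[:2].round(1),"yaw",round(p[2]/50,3),"cost",r.fun)
    o=im["color"].copy(); a=area([p[0],p[1],p[2]/50],im)
    cs,_=cv2.findContours((a>.5).astype(np.uint8),0,1); cv2.drawContours(o,cs,-1,(0,0,255),1)
    cv2.imwrite(f"pics/fit{tag}.png",o)
    D=np.array([544.2,-17.3])-p[:2]; c,s=np.cos(p[2]/50),np.sin(p[2]/50)
    print("disc in pan",D@[c,s],D@[-s,c],"want yaw",np.arctan2(D[1],D[0]))
    return p
if __name__=="__main__":
    pan(sys.argv[1],[float(v) for v in sys.argv[2:5]])
    im=get_image("side")
    for t,z in(("jar",0),("shallow_pan",25)):
        for c in("top","side"):
            im=get_image(c)
            for r in models.place_of(c,t)[:1]: print(c,t,np.round(atz(im,r["uv"],z),1))
E
python3 - <<'E'
from h import *
im=get_image("top")
for uv,z in(((380.5,140),100),((403,264),85),((387,178),85),((226,139),59),((286.5,287),72),((297,199),25)): print(uv,atz(im,uv,z).round(1))
E
python3 meas.py A 615 -125 -2.9
```

```text
(380.5, 140) [ 613.3 -129.7  100. ]
(403, 264) [ 444.1 -157.1   85. ]
(387, 178) [ 563.  -139.9   85. ]
(226, 139) [627.9  84.4  59. ]
(286.5, 287) [416.4   2.2  72. ]
(297, 199) [542.8 -18.   25. ]
mask 5825
pan [ 616. -131.] yaw -2.99 cost 500.4
disc in pan 53.903242353026684 -123.20119724721843 want yaw 2.134391139872269
top jar [417.8   6.5   0. ]
side jar [412.7   3.7   0. ]
top shallow_pan [634.1  92.6  25. ]
side shallow_pan [630.2  90.5  25. ]
```

```bash
python3 - <<'E'
import cv2
a=cv2.imread("pics/fitA.png")[60:300,150:470]; cv2.imwrite("pics/fitAz.png",cv2.resize(a,None,fx=2.4,fy=2.4))
E
```

```text
(no output)
```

View pics/fitAz.png

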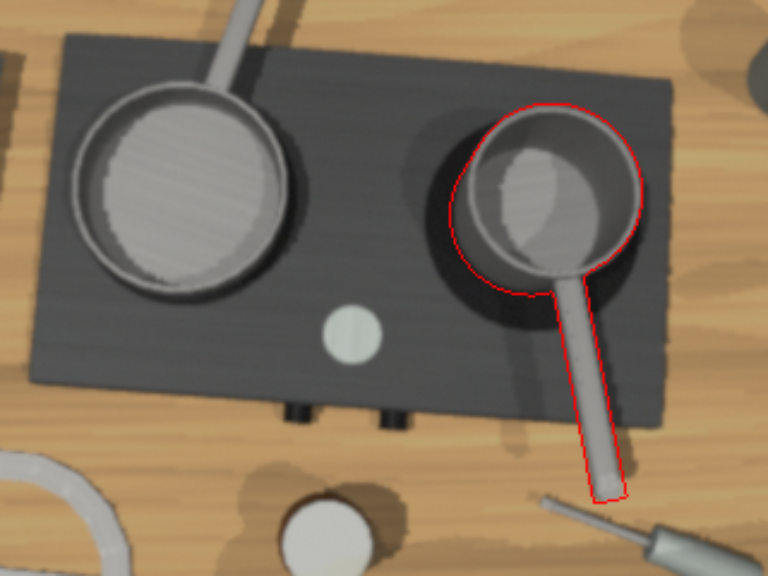

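```bash
cat > plan.py <<'E'
from h import *
def rows(targets,base=None):
    s=ctrl.read_state(); p=np.array(s["eef_pos"]); R=rot(s["tool_rot"])
    for x,y,z,yaw in targets:
        d=R.T@(np.array([x,y,z])-p)/1000
        Rt=Ro.from_euler("xyz",[np.pi,0,yaw]).as_matrix()
        v=Ro.from_matrix(R.T@Rt).as_rotvec()
        print([round(float(a),4) for a in d],[round(float(a),3) for a in v])
E
python3 - <<'E'
from plan import *
a=np.array([190.1,-621.5,231.3,-1.274]);b=np.array([502,-148.4,170,1.727])
rows([a+(b-a)*t for t in (.25,.5,.75,1)])
E
```

```text
[-0.0904, -0.1092, 0.0154] [0.0, -0.0, -0.75]
[-0.1807, -0.2183, 0.0307] [0.0, -0.0, -1.501]
[-0.271, -0.3275, 0.046] [0.0, -0.0, -2.251]
[-0.3613, -0.4366, 0.0613] [0.0, -0.0, -3.001]
```

move_arm:
  moves:
    - [[-0.02, -0.024, 0.003, 0, 0, -0.167], [-0.04, -0.048, 0.007, 0, 0, -0.333], [-0.06, -0.073, 0.01, 0, 0, -0.5], [-0.08, -0.097, 0.014, 0, 0, -0.667], [-0.1, -0.121, 0.017, 0, 0, -0.833], [-0.12, -0.145, 0.02, 0, 0, -1.0], [-0.14, -0.17, 0.024, 0, 0, -1.167], [-0.16, -0.194, 0.027, 0, 0, -1.333], [-0.18, -0.218, 0.03, 0, 0, -1.5], [-0.2, -0.242, 0.034, 0, 0, -1.667], [-0.22, -0.267, 0.037, 0, 0, -1.833], [-0.24, -0.291, 0.04, 0, 0, -2.0], [-0.26, -0.315, 0.044, 0, 0, -2.167], [-0.28, -0.339, 0.047, 0, 0, -2.333], [-0.3, -0.364, 0.05, 0, 0, -2.5], [-0.32, -0.388, 0.054, 0, 0, -2.667], [-0.34, -0.412, 0.057, 0, 0, -2.833], [-0.361, -0.437, 0.061, 0, 0, -3.0], [-0.361, -0.437, 0.061, 0, 0, -3.0], [-0.361, -0.437, 0.061, 0, 0, -3.0]]
  jaw: 0.6

```text
clock: 3.6
eef_pos: [502.0, -149.4, 170.2]
tool_rot: [-3.141, 0.001, 1.724]
force: [0.3, -0.3, -0.3]
width: 51.1
```

```bash
python3 - <<'E'
from plan import *
s=ctrl.read_state();print(s["clock"],s["eef_pos"],s["tool_rot"],s["qpos"].round(2) if hasattr(s["qpos"],"round") else s["qpos"],s["force"],s["width"])
im=get_image("top");cv2.imwrite("pics/t1.png",im["color"])
im=get_image("side");cv2.imwrite("pics/s1.png",im["color"])
rows([(502,-148.4,120,1.727),(502,-148.4,66,1.727)])
E
```

```text
3.6 [ 502.01737275 -149.37930256  170.18869213] [-3.14068729e+00  6.52917021e-04  1.72415269e+00] [ 0.73  0.63 -0.76  1.92  0.59  0.82  1.38] [ 0.29658853 -0.32199404 -0.29648942] 51.084694490409554
[0.0015, 0.0004, 0.0503] [-0.001, 0.001, -0.004]
[0.0015, 0.0004, 0.1043] [-0.001, 0.001, -0.004]
```

View pics/t1.png

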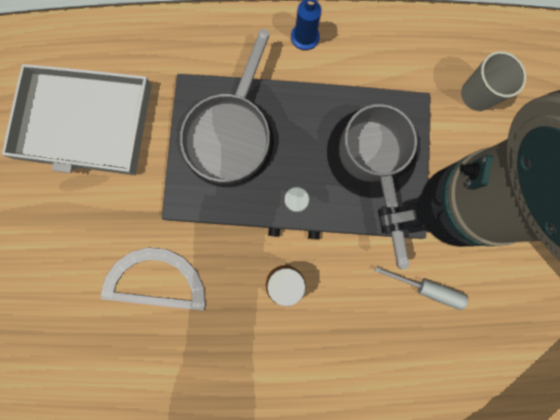

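View pics/s1.png

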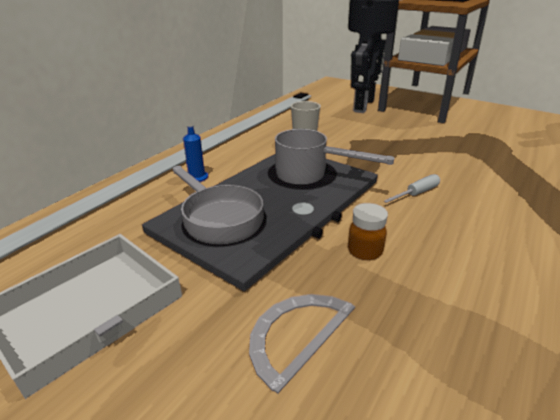

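```bash
python3 - <<'E'
from plan import *
for c in("top","side"):
    im=get_image(c)
    for p in([502,-149.4,170],[502+4,-149.4-25,175],[502-4,-149.4+25,175],[502,-148.4,85]):print(c,proj(im,p).round(1))
E
```

```text
top [414.7 217.1]
top [436.2 213. ]
top [395.5 220.6]
top [395.1 221.8]
side [363.1 108.7]
side [366.9 101.8]
side [359.8 110.2]
side [358.4 154. ]
```

move_arm:
  moves:
    - [[0.001, 0, 0.02, 0, 0, 0], [0.001, 0, 0.04, 0, 0, 0], [0.001, 0, 0.06, 0, 0, 0], [0.001, 0, 0.075, 0, 0, 0], [0.001, 0, 0.09, 0, 0, 0], [0.001, 0, 0.104, 0, 0, 0], [0.001, 0, 0.104, 0, 0, 0], [0.001, 0, 0.104, 0, 0, 0]]

```text
clock: 4.8
eef_pos: [502.6, -147.4, 66.6]
tool_rot: [3.141, 0.0, 1.726]
force: [0.5, -0.1, 0.7]
width: 51.0
```

```bash
python3 - <<'E'
from plan import *
s=ctrl.read_state();print(s["clock"],s["eef_pos"],s["tool_rot"],s["force"],s["width"])
im=get_image("top");a=im["color"][60:300,150:470];b=get_image("side")["color"][60:260,220:480]
cv2.imwrite("pics/t2.png",cv2.resize(a,None,fx=2.4,fy=2.4));cv2.imwrite("pics/s2.png",cv2.resize(b,None,fx=2.8,fy=2.8))
E
```

```text
4.8 [ 502.63547666 -147.4447669    66.58016144] [3.14100996e+00 8.22408831e-05 1.72614495e+00] [ 0.5156776  -0.06786033  0.72047342] 50.964387132176995
```

View pics/t2.png

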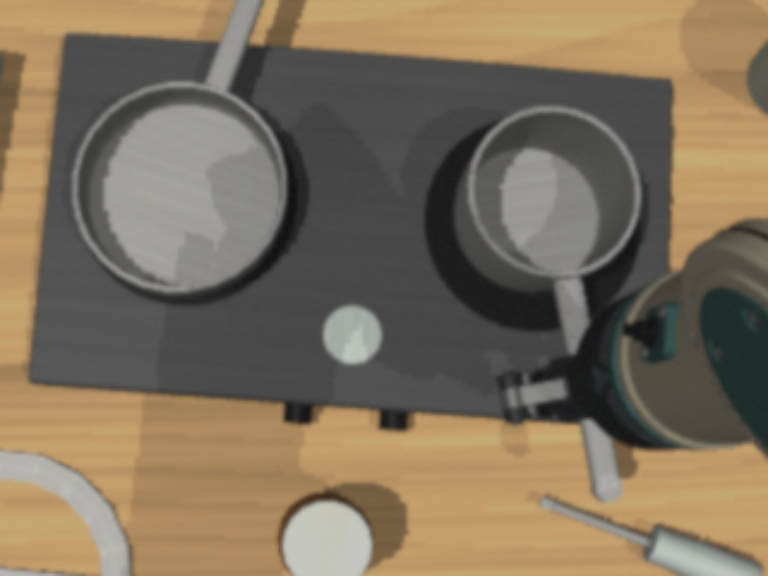

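View pics/s2.png

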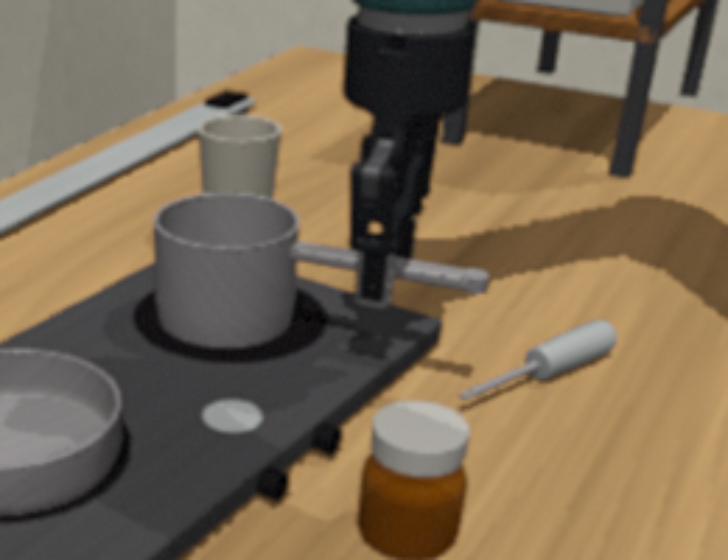

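The fingers straddle the handle, with the near one in front and the tips below the bar. Next I close the jaws.

move_arm:
  moves:
    - [[0, 0, 0, 0, 0, 0], [0, 0, 0, 0, 0, 0], [0, 0, 0, 0, 0, 0], [0, 0, 0, 0, 0, 0], [0, 0, 0, 0, 0, 0], [0, 0, 0, 0, 0, 0], [0, 0, 0, 0, 0, 0], [0, 0, 0, 0, 0, 0]]
  jaw: 0.0

```text
clock: 5.9
eef_pos: [502.1, -147.7, 66.4]
tool_rot: [-3.141, 0.0, 1.726]
force: [-1.7, -0.7, 4.8]
width: 14.8
```

```bash
python3 - <<'E'
from plan import *
s=ctrl.read_state();print(s["clock"],s["eef_pos"],s["tool_rot"],s["force"],s["torque"],s["width"])
P=np.array([615.5,-130.5]);p=s["eef_pos"];r=np.hypot(*(p[:2]-P));a0=np.arctan2(*(p[:2]-P)[::-1]);y0=s["tool_rot"][2];print(r,a0)
rows([(P[0]+r*np.cos(a0-t),P[1]+r*np.sin(a0-t),p[2],y0-t) for t in 1.16*np.arange(1,19)/18])
E
```

```text
5.9 [ 502.13684213 -147.65978877   66.36377171] [-3.14131237e+00  1.29538508e-04  1.72591102e+00] [-1.68673988 -0.68189397  4.77659316] [-0.07063083  0.27559248  0.01361729] 14.83847313983878
114.65454161065188 -2.9913630575031016
[0.0074, 0.0003, -0.0] [-0.0, 0.0, 0.064]
[0.0147, 0.001, -0.0] [-0.0, 0.0, 0.129]
[0.022, 0.0022, -0.0] [-0.0, 0.0, 0.193]
[0.0292, 0.0039, -0.0] [-0.0, 0.0, 0.258]
[0.0363, 0.0061, -0.0] [-0.0, 0.0, 0.322]
[0.0432, 0.0087, -0.0] [-0.0, 0.0, 0.387]
[0.0499, 0.0117, -0.0] [-0.0, 0.0, 0.451]
[0.0565, 0.0152, -0.0] [-0.0, 0.0, 0.516]
[0.0627, 0.0191, -0.0] [-0.0, 0.0, 0.58]
[0.0688, 0.0233, -0.0] [-0.0, 0.0, 0.644]
[0.0745, 0.028, -0.0] [-0.0, 0.0, 0.709]
[0.0799, 0.033, -0.0] [-0.0, 0.0, 0.773]
[0.085, 0.0384, -0.0] [-0.0, 0.0, 0.838]
[0.0898, 0.044, -0.0] [-0.0, 0.0, 0.902]
[0.0941, 0.05, -0.0] [-0.0, 0.0, 0.967]
[0.0981, 0.0562, -0.0] [-0.0, 0.0, 1.031]
[0.1016, 0.0627, -0.0] [-0.0, 0.0, 1.096]
[0.1048, 0.0694, -0.0] [-0.0, 0.0, 1.16]
```

move_arm:
  moves:
    - [[0.0074, 0.0003, 0, 0, 0, 0.064], [0.0147, 0.001, 0, 0, 0, 0.129], [0.022, 0.0022, 0, 0, 0, 0.193], [0.0292, 0.0039, 0, 0, 0, 0.258], [0.0363, 0.0061, 0, 0, 0, 0.322], [0.0432, 0.0087, 0, 0, 0, 0.387], [0.0499, 0.0117, 0, 0, 0, 0.451], [0.0565, 0.0152, 0, 0, 0, 0.516], [0.0627, 0.0191, 0, 0, 0, 0.58], [0.0627, 0.0191, 0, 0, 0, 0.58], [0.0627, 0.0191, 0, 0, 0, 0.58]]

```text
clock: 7.28
eef_pos: [510.6, -83.7, 66.2]
tool_rot: [-3.141, 0.002, 1.145]
force: [-2.5, -1.8, 5.5]
width: 14.6
```

```bash
python3 - <<'E'
from plan import *
s=ctrl.read_state();print(s["clock"],s["eef_pos"],s["tool_rot"],s["force"],s["torque"],s["width"])
P=np.array([615.5,-130.5]);p=s["eef_pos"];r=114.65;d=(p[:2]-P);a0=np.arctan2(d[1],d[0]);y0=s["tool_rot"][2];print(np.hypot(*d),a0)
im=get_image("top");a=im["color"][60:300,150:470];b=get_image("side")["color"][60:260,220:480]
cv2.imwrite("pics/t3.png",cv2.resize(a,None,fx=2.4,fy=2.4));cv2.imwrite("pics/s3.png",cv2.resize(b,None,fx=2.8,fy=2.8))
T=a0-2.134
rows([(P[0]+r*np.cos(a),P[1]+r*np.sin(a),66.4,1.727+(a+2.9914)) for a in (a0%(2*np.pi)-2*np.pi)-((a0%(2*np.pi))-2.134)*np.arange(1,10)/9])
E
```

```text
7.275 [510.58141101 -83.73144036  66.21209835] [-3.14054541e+00  2.07197884e-03  1.14498583e+00] [-2.54891836 -1.82017333  5.46301697] [-0.46591694  0.54169428 -0.23309467] 14.606172233047895
114.8703986457729 2.722269910983455
[0.0075, 0.0004, -0.0002] [-0.001, 0.002, 0.053]
[0.015, 0.0011, -0.0002] [-0.001, 0.002, 0.118]
[0.0224, 0.0023, -0.0002] [-0.001, 0.002, 0.183]
[0.0297, 0.0039, -0.0002] [-0.001, 0.002, 0.249]
[0.0369, 0.006, -0.0003] [-0.001, 0.002, 0.314]
[0.0439, 0.0086, -0.0003] [-0.001, 0.002, 0.38]
[0.0508, 0.0117, -0.0003] [-0.001, 0.002, 0.445]
[0.0574, 0.0152, -0.0003] [-0.001, 0.002, 0.51]
[0.0638, 0.0191, -0.0003] [-0.0, 0.002, 0.576]
```

View pics/t3.png

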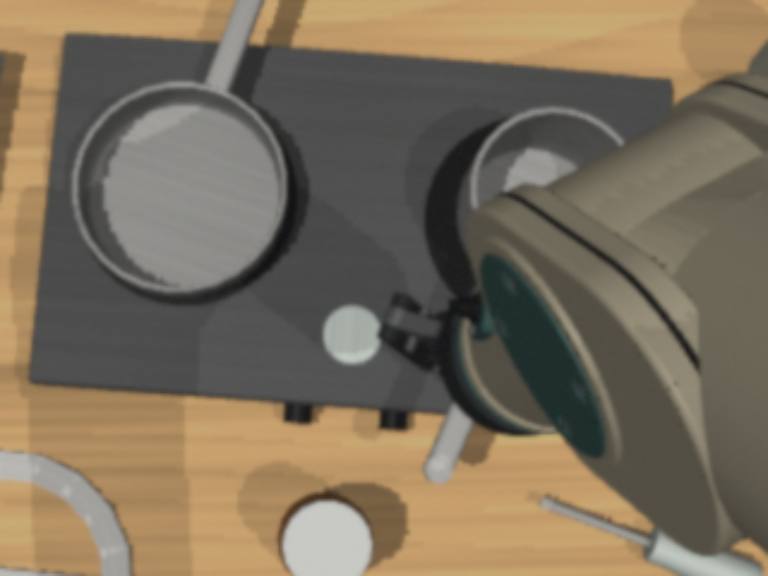

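View pics/s3.png

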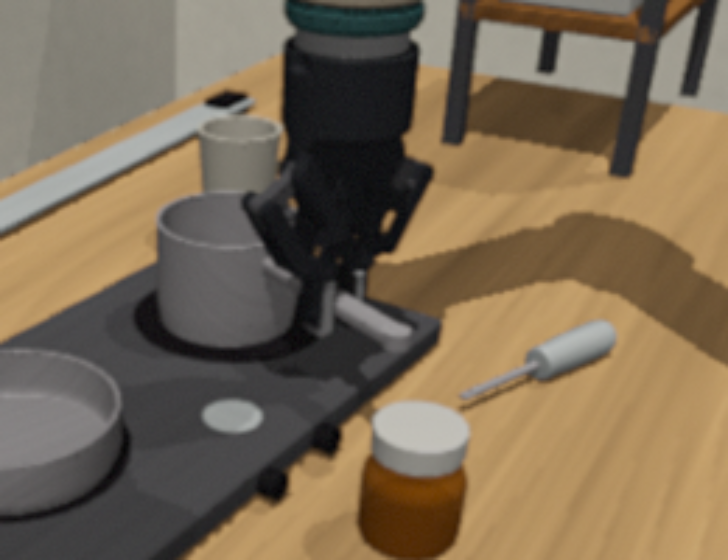

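The pan has turned on its spot, moving only about 1 mm, and the handle is halfway round. I'll carry on.

move_arm:
  moves:
    - [[0.0075, 0.0004, 0, 0, 0, 0.06], [0.015, 0.0011, 0, 0, 0, 0.12], [0.0224, 0.0023, 0, 0, 0, 0.185], [0.0297, 0.0039, 0, 0, 0, 0.25], [0.0369, 0.006, 0, 0, 0, 0.315], [0.0439, 0.0086, 0, 0, 0, 0.38], [0.0508, 0.0117, 0, 0, 0, 0.445], [0.0574, 0.0152, 0, 0, 0, 0.51], [0.0638, 0.0191, 0, 0, 0, 0.576], [0.0638, 0.0191, 0, 0, 0, 0.576], [0.0638, 0.0191, 0, 0, 0, 0.576]]

```text
clock: 8.75
eef_pos: [553.9, -32.8, 66.1]
tool_rot: [-3.141, 0.003, 0.57]
force: [-4.2, -0.5, 5.3]
width: 15.3
```

```bash
python3 - <<'E'
from plan import *
s=ctrl.read_state();print(s["clock"],s["eef_pos"],s["tool_rot"],s["qpos"],s["force"],s["torque"],s["width"])
im=get_image("top");a=im["color"][60:300,150:470];b=get_image("side")["color"][60:260,220:480]
cv2.imwrite("pics/t4.png",cv2.resize(a,None,fx=2.4,fy=2.4));cv2.imwrite("pics/s4.png",cv2.resize(b,None,fx=2.8,fy=2.8))
E
```

```text
8.75 [553.85247021 -32.78012401  66.08716384] [-3.14068627e+00  2.58542101e-03  5.69562904e-01] [ 0.19851976  0.74664957 -0.2949815   1.90932686  0.3921634   0.54464282
  0.20811084] [-4.23554    -0.54486435  5.31400444] [-0.29582884  0.67602037 -0.2330716 ] 15.256562096825581
```

View pics/t4.png

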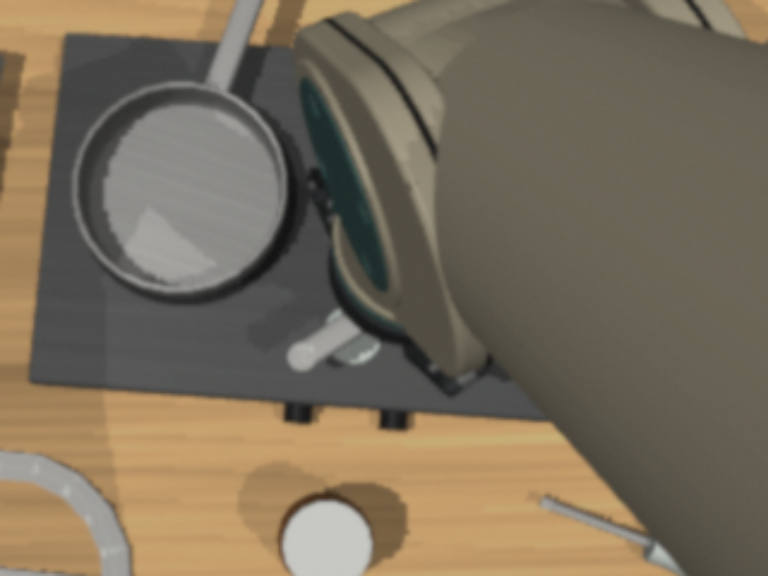

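View pics/s4.png

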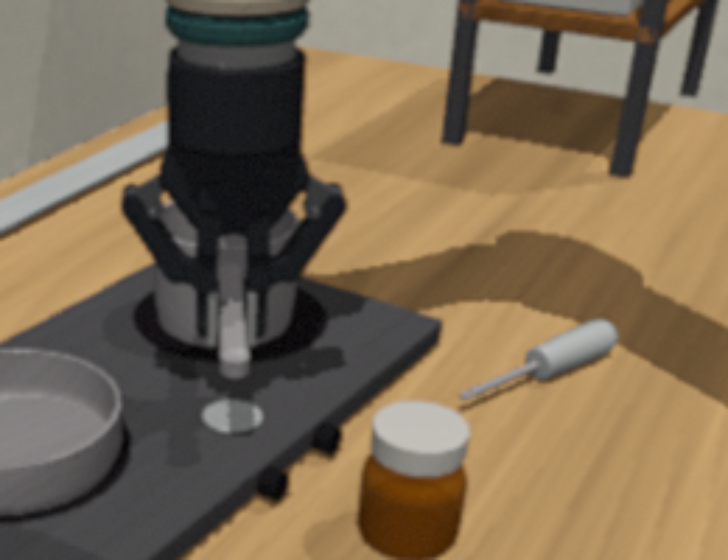

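move_arm:
  moves:
    - [[0, 0, 0, 0, 0, 0], [0, 0, 0, 0, 0, 0], [0, 0, 0, 0, 0, 0], [0, 0, 0, 0, 0, 0], [0, 0, 0, 0, 0, 0], [0, 0, 0, 0, 0, 0], [0, 0, -0.015, 0, 0, 0], [0, 0, -0.03, 0, 0, 0], [0, 0, -0.06, 0, 0, 0], [0, 0, -0.1, 0, 0, 0], [0, 0, -0.14, 0, 0, 0], [0, 0, -0.18, 0, 0, 0], [0, 0, -0.18, 0, 0, 0]]
  jaw: 0.6

```text
clock: 10.48
eef_pos: [557.5, -32.1, 250.9]
tool_rot: [3.137, -0.007, 0.57]
force: [0.3, -0.8, -1.2]
width: 51.1
```

```bash
python3 - <<'E'
from plan import *
rows([(350,-400,246,0.57),(420,-300,246,.57)])
im=get_image("top");print(atz(im,[275.8,208.8],87))
E
```

```text
[-0.3732, 0.1978, 0.0032] [0.005, -0.007, -0.0]
[-0.2603, 0.1513, 0.0038] [0.005, -0.007, -0.0]
[522.86049607  14.96541883  87.        ]
```

move_arm:
  moves:
    - [[-0.026, 0.015, 0, 0, 0, 0], [-0.052, 0.03, 0, 0, 0, 0], [-0.078, 0.045, 0, 0, 0, 0], [-0.104, 0.06, 0, 0, 0, 0], [-0.13, 0.076, 0, 0, 0, 0], [-0.156, 0.09, 0, 0, 0, 0], [-0.182, 0.105, 0, 0, 0, 0], [-0.208, 0.12, 0, 0, 0, 0], [-0.234, 0.136, 0, 0, 0, 0], [-0.26, 0.15, 0, 0, 0, 0], [-0.29, 0.163, 0, 0, 0, 0], [-0.32, 0.174, 0, 0, 0, 0], [-0.35, 0.186, 0, 0, 0, 0], [-0.37, 0.197, 0, 0, 0, 0], [-0.37, 0.197, 0, 0, 0, 0]]

```text
clock: 12.4
eef_pos: [348.1, -399.0, 245.5]
tool_rot: [-3.14, 0.001, 0.566]
force: [1.7, -0.4, 1.6]
width: 51.3
```

```bash
python3 meas.py B 615 -130 2.134; python3 - <<'E'
import cv2
a=cv2.imread("pics/fitB.png")[60:300,150:470]; cv2.imwrite("pics/fitBz.png",cv2.resize(a,None,fx=2.4,fy=2.4))
from h import *
im=get_image("side");cv2.imwrite("pics/sB.png",im["color"])
E
```

```text
mask 5688
pan [ 614.8 -129.9] yaw 2.13 cost 437.99607843137255
disc in pan 132.8800384016833 0.10545064133371085 want yaw 2.130930513753139
top jar [422.3   3.2   0. ]
side jar [413.2   9.9   0. ]
top shallow_pan [635.1  94.7  25. ]
side shallow_pan [623.6  92.5  25. ]
```

View pics/fitBz.png

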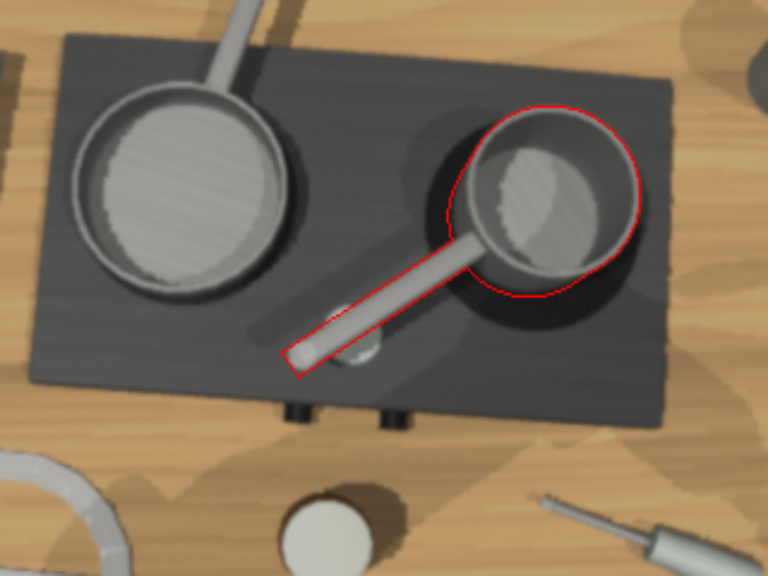

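View pics/sB.png

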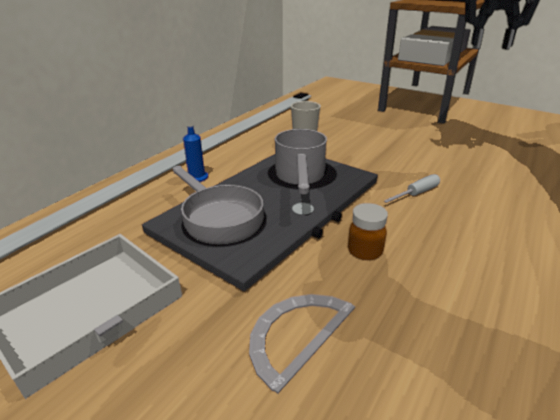

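The top view fit shows the handle running to its tip at zoomed (302,355), over the disc. The pan sits upright on its spot, and the shallow pan and jar have not moved in the picture. The arm is clear, so I'm handing in.

```bash
python3 -c "
from cell import job
print(job.finish_job())"
```

```text
the job is handed in; nothing more can be done
None
```

The deep pan's handle now lies over the metal disc, and I handed the job in after about 12.5 s. I gripped the handle about 115 mm from the pan's axis and turned it about 66° along an arc around the pan's centre. Then I opened the jaws and backed the arm well clear.

Last checks before handing in:
- **Handle:** a fit to the top picture puts its centre line within about 1 mm of the disc's centre. The visible handle may sit a pixel or so off that fit, far inside the 24 mm allowed.
- **Deep pan:** it moved under 2 mm from its start, from about (616, -131) to (615, -130) mm, and looks flat and upright in both views.
- **Shallow pan and jar:** they appear in the same place in the pictures. The networks' position readings for them varied by up to about 7 mm between looks, which I put down to their noise.
- **Forces:** the wrist readings I took while gripping and turning stayed below 10 N.

No check failed. The job reports no verdict, so the result itself is not confirmed.

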